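# Push the block home in the corner stop and turn the button across it

### The arm

A 7-joint arm with a two-finger parallel gripper is mounted at the origin on a cart in front of the work surface, level with it; the furniture and walls round the work are solid. World frame = base frame: x ahead of the robot, y to its left, z up, the work surface at z = 0. Lengths are in m, angles in rad, forces in N, time in s.
With the tool pointing down it reaches from about 0.425 to 0.925 m from the base axis. Payload 6.8 kg.
Tool frame: the origin (TCP) lies on the front face of the gripper's body, between the roots of the fingers; the fingertips stand 73 mm ahead of it and the grasp point (between the pads) lies 54 mm ahead of it; z points along the fingers, y is the direction in which the jaws open and shut (so a half turn about z gives the same grasp; the last joint's range is limited). The gripper opens to 85 mm and grips with 20 to 120 N. Pads are 22 mm wide; open, the fingers measure 114 mm over their backs; the gripper's body (76 mm by 85 mm) begins 54 mm behind the grasp point. The pads swing forward as they close: fully open they stand 13 mm farther back than shut.
Start: joints at [1.16, 0.477, 0.022, 1.555, -0.011, 1.109, -0.083], TCP at [0.201, -0.644, 0.304] pointing down, gripper open.
Joint ranges: [-2.96, 2.96], [-0.34, 2.1], [-1.41, 1.46], [0.24, 2.44], [-1.37, 4.51], [0.17, 1.92], [-2.96, 2.96]. Speed limits (rad/s): [2.39, 2.39, 3.14, 3.14, 3.14, 3.14, 3.14].

### API

Orientations are given as a rotation vector (axis times angle).
In Python, from bench import * gives the robot as it stands.
- The arm moves only by the tool jog_arm, never from a script. Its argument "plan" is a list of rows, each a list of 2 entries, a list of its own where there are three numbers: the shift along the world's x, y, z in cm, then the turn about the world's z in rad. In form: [[[tx, ty, tz], twist], ...]. A call has 1 to 12 rows; each row shifts and turns the commanded pose from where the row before left it; what a row does not reach is not made up. A row lasts 1/10 s, in which the tool goes at most 50 mm and 8.59 degrees, less where a joint would pass 70% of its speed; a pose out of reach is approached as far as the arm can. A call is refused whole if a number of a shift passes 5 or a number of a turn 0.15, either way. A call with a gripper value outside its range is refused whole. "hand" is the finger opening in cm, from 0 to 8.54, set as the call begins (left out, the last holds). The fingers move at their own pace and stop on an object; "grip_force" is the grip in N (left out, the last holds). Time passes only in rows, so rows that do not move let the fingers close. It gives the time, the measured TCP pose, the force and the opening at its end, in the units of the state.
- get_obs(): the state, without advancing time (a new reading comes with each control period).
- grab_frame(name): name is "side" or "top"; returns the picture (420x560x3 uint8, red, green, blue); there is no depth.
- get_calibration(name): a dict with "intrinsics" (3x3 intrinsics, pixels), "xyz" and "orientation" of the camera in the world. Camera axes: x right, y down, z forward; pixel columns grow to the right and rows downward; lengths in m; the calibration is good to about 2 mm. A picture is of the moment at which its call begins. get_calibration takes no time and is no camera call.
- hand_in(): hands the job in, once; it reports no verdict.
The state is a dict: "clock": time; "joints": joint angles; "qvel": joint speeds; "tau": joint torques, N m; "tcp_pos": TCP position; "orientation": TCP orientation; "contact_force": force on the tool from outside, world axes, zero at the start; "moment": the same for the moment, N m; "grip_width": finger opening in m.
Only numpy, scipy, OpenCV 4.12 (cv2) and the standard library are available. Lean on these libraries where they do the work, as an engineer would, in place of code of your own. Each camera call takes 0.05 s, during which the arm holds its last target. There are 200 camera calls.

### The job

Without taking it between the fingers or lifting it, push the plain hardwood sanding block along the table into the inside corner of the wooden corner stop, until one long side lies flat against the far bar and one end is up against the end bar. Then push the little wooden turn-button round, as far as it goes, so that it lies across the block's near side and keeps it there. Leave the other things on the bench alone.

Things in the scene. Friction and masses are not known exactly. Their poses are not given: they have to be found in the camera images.
- sanding_block: the plain hardwood sanding block, the largest loose block: 58 (its x) by 88 (its y) by 34 mm high, about 0.12 kg, flat on the table, slides freely. Origin at the centre of its underside. It starts on the open side of the corner stop, clear of both bars, its 88 mm sides within about 17 degrees of the far bar's direction.
- corner_stop: an L of two pale wooden bars fixed to the table, 22 mm wide, 12 mm high. Origin: inside corner of the L, table height; z up. The far bar's stop face is its plane x = 0, from the corner to y = -183 mm; the end bar's is the plane y = 0, to x = -93 mm. The open side is x < 0, y < 0. x points away from the robot, y to its left, turned up to 17 degrees. Block home: centre at x = -29, y = -44 mm.
- button (a joint): angle (rad) of the turn-button, a wooden arm that swings level about a pivot on the end bar. 0: it points along the corner stop's -x, towards the robot (starts at -0.35 to 0.1). Grows anticlockwise from above; at its stop, 1.57, it points along the corner stop's -y, across the near long face of a block that is home, 2 mm clear of it. Light friction (under 1 N); stays where left.
- button_pivot (a point): the turn-button's pivot axis, at mid-thickness of the arm, 20 mm above the table; at x = -68 mm, y = 11 mm from the inside corner, in the corner stop's axes. The arm is 16 mm wide, 12 mm thick (14 to 26 mm above the table), with round ends.
- button_end (a point): centre of the round free end of the turn-button's arm (radius 8 mm), 85 mm from the pivot, 20 mm above the table.
- cork_block: the cork block, 44 x 70 x 28 mm, flat on the table; origin at the centre of its underside. Leave it alone.
- block_bored: the wooden block with a bored hole, 42 x 56 x 30 mm, flat on the table; origin at the centre of its underside. Leave it alone.
- thumb_plane: the small brass thumb plane, 25 x 60 x 34 mm; origin at the centre of its underside. Leave it alone.
- small_mallet: the wooden mallet lying on the table, 187 x 72 x 38 mm; origin at the centre of its underside. Leave it alone.
- spool_clamp_3: a spool clamp lying on its side, 110 x 32 x 32 mm; origin at the centre of its underside. Leave it alone.
Things that resemble listed ones, but are neither listed nor needed, are in the scene too. Leave any black or purple look-alike of the sanding_block alone.

How it is judged:
By the outcome, as a careful person would: the job done as asked, in the order asked, and still so for the second after the job is handed in, with the robot touching nothing.
It also fails if it takes over 54 s, if anything falls off the work surface, if the arm or the gripper's body presses on something with over 40 N, if the wrist force passes 120 N, or if a joint passes its speed limit or range.

## Working session

There is one attempt and no reset: what is moved stays moved. The work goes in short steps, Python scripts to look and compute and a tool call to move; the robot and the scene stay as the last step left them, time stands still between calls to the robot, and variables do not carry over. Pictures are saved under pics/ and viewed, about 8 in all and at most 12, crops included, and the job is handed in when it is done.

Besides the shell and the picture viewer there is one more tool, called as name(argument=value, ...) on one line, values as JSON. jog_arm: Moves the arm, as the interface text tells. Its arguments: {"type":"object","properties":{"plan":{"type":"array","items":{"type":"array"}},"hand":{"type":"number"},"grip_force":{"type":"number"}},"required":["plan"]}

```bash
mkdir -p pics; ls
python3 - <<'E'
from bench import *
import cv2
for n in("top","side"):
    cv2.imwrite(f"pics/{n}0.png",grab_frame(n)[:,:,::-1]); c=get_calibration(n);print(n,c)
o=get_obs();print(o['clock'],o['tcp_pos'],o['orientation'],o['contact_force'])
E
```

```text
pics
top {'intrinsics': array([[418.12213335,   0.        , 281.7013629 ],
       [  0.        , 418.12213335, 215.09274256],
       [  0.        ,   0.        ,   1.        ]]), 'xyz': array([ 0.35682636, -0.03203728,  1.29900526]), 'orientation': array([-1.99145698,  2.23299671, -0.23390362])}
side {'intrinsics': array([[382.7799427 ,   0.        , 276.30586948],
       [  0.        , 382.7799427 , 206.50473892],
       [  0.        ,   0.        ,   1.        ]]), 'xyz': array([0.08186924, 0.69222768, 0.57254659]), 'orientation': array([-0.7461891 ,  2.36713654, -1.35421721])}
0.1 [ 0.20113263 -0.64389078  0.30301917] [-3.10402456e+00 -4.73578759e-01  6.05765028e-04] [ 1.02777409  0.21139708 -1.25192801]
```

View pics/top0.png

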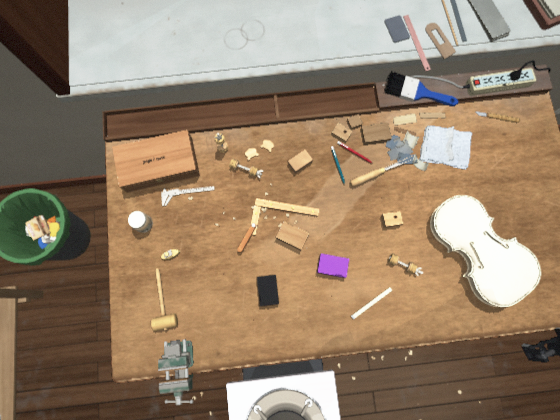

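View pics/side0.png

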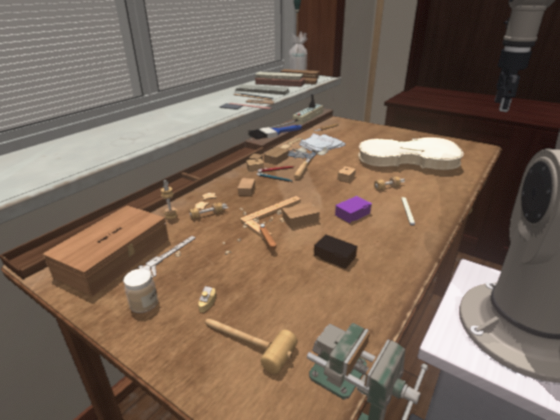

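Top view: corner stop's far bar runs (257,203)–(319,212) and its end bar goes down to about (253,228). The orange turn-button ends near (240,250). Candidates for the sanding block are the plain wood one at (292,236), the black one at (268,290) and the purple one at (333,265). The wood one fits, since it is plain hardwood on the open side of the stop. I'll confirm it in a crop.

```bash
cat > h.py <<'E'
from bench import *
import numpy as np, cv2
from scipy.spatial.transform import Rotation as R
def ray(n,uv,z):
    c=get_calibration(n); uv=np.atleast_2d(np.array(uv,float))
    d=(R.from_rotvec(c['orientation']).as_matrix()@np.linalg.inv(c['intrinsics'])@np.c_[uv,np.ones(len(uv))].T).T
    o=c['xyz']; return o+d*((z-o[2])/d[:,2])[:,None]
def proj(n,P):
    c=get_calibration(n); p=(np.atleast_2d(P)-c['xyz'])@R.from_rotvec(c['orientation']).as_matrix(); p=p@c['intrinsics'].T
    return p[:,:2]/p[:,2:]
E
python3 - <<'E'
from h import *
im=cv2.imread("pics/top0.png")
cr=im[190:262,225:331]; cv2.imwrite("pics/c1.png",cv2.resize(cr,None,fx=7,fy=7,interpolation=cv2.INTER_CUBIC))
cr=cv2.imread("pics/side0.png")[185:260,230:330]; cv2.imwrite("pics/c2.png",cv2.resize(cr,None,fx=7,fy=7,interpolation=cv2.INTER_CUBIC))
print(ray("top",[(292,236)],.034),ray("top",[(257,203)],.012))
E
```

```text
[[ 0.55606249 -0.08502947  0.034     ]] [[0.67714218 0.01158595 0.012     ]]
```

View pics/c1.png

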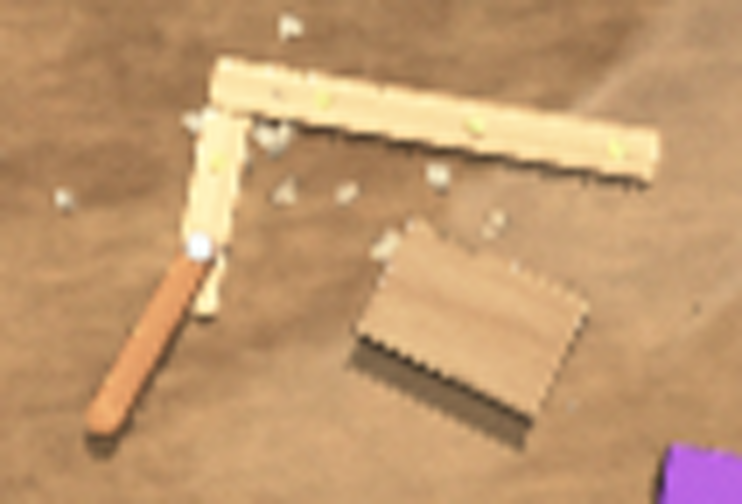

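View pics/c2.png

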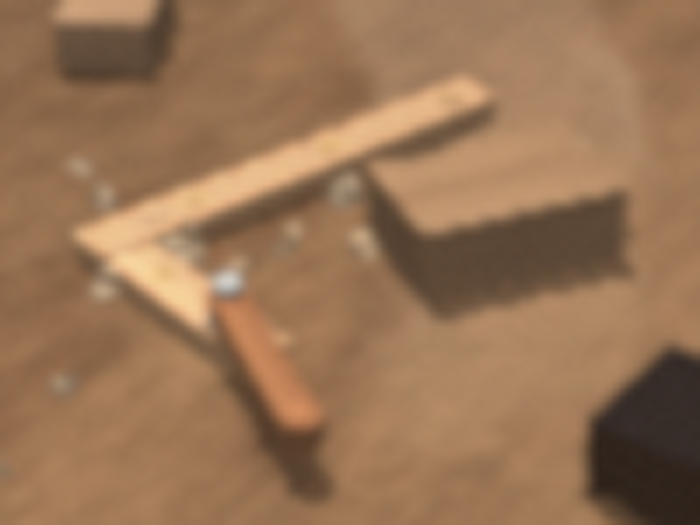

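Crop shows the plain wood block with top corners at (418,220), (588,303), (532,418) and (362,333), the bars, and the pivot screw at (200,245). This is the sanding block. Now positions.

Run:
```python
from h import *
f=lambda L:[((x+.5)/7-.5+225,(y+.5)/7-.5+190) for x,y in L]
np.set_printoptions(precision=4,suppress=True)
B=ray("top",f([(418,220),(588,303),(532,418),(362,333)]),.034)[:,:2]
print("block",B,B.mean(0),[np.linalg.norm(B[i]-B[(i+1)%4]) for i in range(4)])
l=B[0]-B[1]+B[3]-B[2]; print("block y dir deg",np.degrees(np.arctan2(l[1],l[0]))-90)
F=ray("top",f([(247,121),(650,181),(214,318),(215,58),(660,130)]),.012)[:,:2]
d=F[0]-F[1]; th=np.arctan2(d[1],d[0])-np.pi/2; e=F[0]-F[2]
d2=F[3]-F[4]
print("stop",F,np.linalg.norm(d),np.linalg.norm(e),np.degrees([th,np.arctan2(d2[1],d2[0])-np.pi/2,np.arctan2(e[1],e[0])]))
P=ray("top",f([(200,245),(104,418)]),.026)[:,:2];print("btn",P,np.linalg.norm(P[0]-P[1]))
Rm=np.array([[np.cos(th),-np.sin(th)],[np.sin(th),np.cos(th)]])
print("pivot pred",F[0]+Rm@[-.068,.011],"home",F[0]+Rm@[-.029,-.044], "block in stop",(B-F[0])@Rm,(B.mean(0)-F[0])@Rm)
q=(P[1]-P[0])@Rm; print("btn ang",np.arctan2(-q[1],-q[0]))
# colour check of side view
print(proj("side",np.r_[F[0],.012]))
```

```text
block [[ 0.6052 -0.067 ]
 [ 0.5599 -0.1367]
 [ 0.5125 -0.1061]
 [ 0.558  -0.0369]] [ 0.5589 -0.0866] [np.float64(0.08311821787984616), np.float64(0.05644005683049807), np.float64(0.08282869912912735), np.float64(0.05599317006199497)]
block y dir deg -33.1772517929016
stop [[ 0.6636  0.0039]
 [ 0.6154 -0.1732]
 [ 0.5758  0.0278]
 [ 0.6945  0.0153]
 [ 0.6382 -0.1808]] 0.1835539170693119 0.0910641695297164 [-15.2299 -16.0087 -15.1962]
btn [[0.6066 0.03  ]
 [0.5348 0.0793]] 0.08712272404705877
pivot pred [0.6009 0.0324] home [ 0.6241 -0.0309] block in stop [[-0.0377 -0.0837]
 [-0.0631 -0.1628]
 [-0.1169 -0.1458]
 [-0.0912 -0.0671]] [-0.0772 -0.1148]
btn ang -0.3366191140689888
[[251.4359 218.3998]]
```

Run:
```python
from h import *
np.set_printoptions(precision=3,suppress=True)
im=cv2.imread("pics/top0.png");h=cv2.cvtColor(im,cv2.COLOR_BGR2HSV)
th=np.radians(-15.4);Rm=np.array([[np.cos(th),-np.sin(th)],[np.sin(th),np.cos(th)]]);C=np.array([.6636,.0039])
pm=cv2.inRange(h,(135,120,60),(165,255,255)); bm=cv2.inRange(h,(0,0,0),(180,255,45)); k=np.zeros_like(bm);k[265:315,245:290]=255;bm&=k
for m in(pm,bm):
    c=max(cv2.findContours(m,0,2)[0],key=cv2.contourArea);b=cv2.boxPoints(cv2.minAreaRect(c));w=ray("top",b,.034)[:,:2]
    print(w,(w-C)@Rm)
print("start",C+Rm@[-.145,-.115],"contact end",C+Rm@[-.069,-.115])
```

```text
[[ 0.439 -0.146]
 [ 0.493 -0.164]
 [ 0.468 -0.247]
 [ 0.414 -0.229]] [[-0.177 -0.204]
 [-0.12  -0.207]
 [-0.122 -0.294]
 [-0.179 -0.291]]
[[ 0.369 -0.006]
 [ 0.369 -0.009]
 [ 0.366 -0.009]
 [ 0.366 -0.006]] [[-0.281 -0.088]
 [-0.281 -0.091]
 [-0.284 -0.091]
 [-0.284 -0.088]]
start [ 0.493 -0.068] contact end [ 0.567 -0.089]
```

jog_arm(plan=[[[2.5,5,0],-0.12],[[2.5,5,0],-0.12],[[2.5,5,0],-0.12],[[2.5,5,-2],-0.12],[[2.5,5,-2],-0.09],[[2.5,5,-2],0],[[2.5,4.5,-2],0],[[2.5,4.5,-2],0],[[2.5,4.5,0],0],[[2.5,4.5,0],0],[[2,4.5,0],0],[[0,0,0],0]], hand=4.0)

```text
clock: 1.3
tcp_pos: [0.4483, -0.163, 0.2172]
orientation: [-3.113, 0.401, -0.002]
contact_force: [-0.6, 0.5, 0.7]
grip_width: 0.0398
```

jog_arm(plan=[[[2.3,4.8,-1],-0.01],[[2.2,4.7,-2],0],[[0,0,-3.5],0],[[0,0,-3.5],0],[[0,0,-2],0],[[0,0,0],0]])

```text
clock: 1.9
tcp_pos: [0.4842, -0.0835, 0.0973]
orientation: [3.111, -0.434, -0.01]
contact_force: [-0.1, 0.0, -0.1]
grip_width: 0.0402
```

Run:
```python
from h import *
print(get_obs()['contact_force'],get_obs()['joints'])
a=grab_frame("side")[150:290,200:360,::-1];b=grab_frame("top")[180:300,215:350,::-1]
a=cv2.resize(a,(400,350),interpolation=2);b=cv2.resize(b,(394,350),interpolation=2)
cv2.imwrite("pics/d1.png",np.hstack([a,b]))
```

```text
[-0.08880295  0.04837142 -0.09300011] [ 0.14587218  0.49797378 -0.12478516  2.12737574  0.11799468  0.52865583
 -1.91411989]
```

View pics/d1.png

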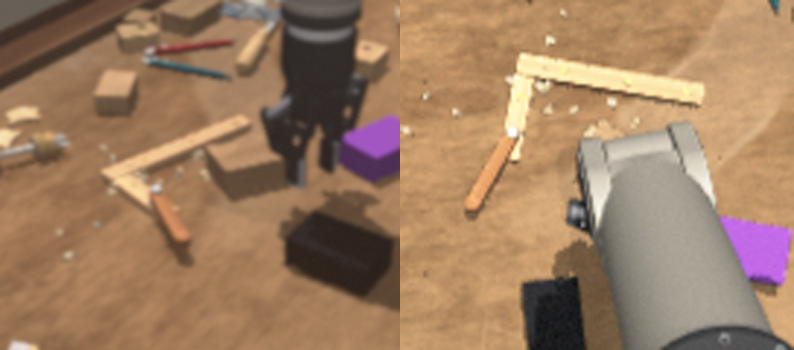

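jog_arm(plan=[[[0.45,1.65,0],0.01],[[0,0,-1.2],0],[[0,0,0],0],[[0.58,-0.16,0],0],[[0.58,-0.16,0],0],[[0.58,-0.16,0],0],[[0.58,-0.16,0],0],[[0.58,-0.16,0],0],[[0.58,-0.16,0],0],[[0.58,-0.16,0],0],[[0.58,-0.16,0],0],[[0,0,0],0]])

```text
clock: 3.2
tcp_pos: [0.5384, -0.0799, 0.0881]
orientation: [-3.113, 0.419, -0.002]
contact_force: [-0.5, 0.8, 0.1]
grip_width: 0.0404
```

jog_arm(plan=[[[0.5,-0.13,-0.1],0],[[0.5,-0.13,0],0],[[0.5,-0.13,0],0],[[0.5,-0.13,0],0],[[0.3,-0.08,0],0],[[0.2,-0.05,0],0],[[0,0,0],0]])

```text
clock: 3.9
tcp_pos: [0.5626, -0.0862, 0.087]
orientation: [-3.114, 0.419, -0.001]
contact_force: [0.1, -0.6, -0.0]
grip_width: 0.0402
```

jog_arm(plan=[[[0.2,-0.05,0],0],[[0.2,-0.05,0],0],[[0,0,0],0]])

```text
clock: 4.2
tcp_pos: [0.5666, -0.0873, 0.087]
orientation: [3.114, -0.419, 0.001]
contact_force: [1.0, -0.1, 0.3]
grip_width: 0.04
```

jog_arm(plan=[[[0.2,-0.05,0],0],[[0,0,0],0]])

```text
clock: 4.4
tcp_pos: [0.5685, -0.0877, 0.087]
orientation: [3.114, -0.419, 0.001]
contact_force: [-0.2, 0.1, -0.1]
grip_width: 0.04
```

jog_arm(plan=[[[0.2,-0.05,0],0],[[0,0,0],0]])

```text
clock: 4.6
tcp_pos: [0.5693, -0.0879, 0.0867]
orientation: [3.113, -0.419, -0.004]
contact_force: [-4.1, 1.4, 3.9]
grip_width: 0.0402
```

jog_arm(plan=[[[0.2,-0.05,0],0],[[0,0,0],0]])

```text
clock: 4.8
tcp_pos: [0.5696, -0.088, 0.0864]
orientation: [3.113, -0.419, -0.01]
contact_force: [-8.5, 2.4, 7.1]
grip_width: 0.04
```

jog_arm(plan=[[[-0.9,0.25,0],0],[[-0.9,0.25,0],0],[[0,0,3],0],[[0,0,4],0],[[1,-3.25,0],0],[[1,-3.25,0],0],[[1,-3.25,0],0],[[0,0,0],0]], hand=0)

```text
clock: 5.6
tcp_pos: [0.5847, -0.1874, 0.1574]
orientation: [3.109, -0.429, 0.005]
contact_force: [-0.4, -0.0, -0.3]
grip_width: 0.0003
```

Run:
```python
from h import *
a=grab_frame("side")[165:265,220:340,::-1];b=grab_frame("top")[180:300,215:350,::-1]
a=cv2.resize(a,(420,350),interpolation=2);b=cv2.resize(b,(380,338),interpolation=2)
b=cv2.copyMakeBorder(b,0,12,0,0,0)
cv2.imwrite("pics/d2.png",np.hstack([a,b]))
```

```text
(no output)
```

View pics/d2.png

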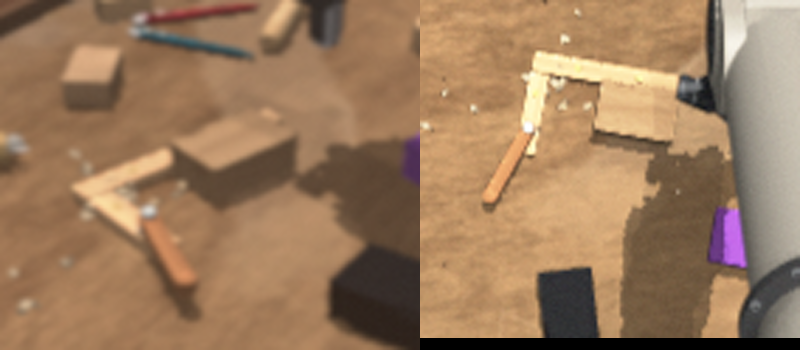

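jog_arm(plan=[[[0,0,-3.5],0],[[0,0,-3.8],0.015],[[0,0,0],0],[[0.16,0.58,0],0],[[0.16,0.58,0],0],[[0.16,0.58,0],0],[[0.16,0.58,0],0],[[0.16,0.58,0],0],[[0.16,0.58,0],0],[[0.16,0.58,0],0],[[0.16,0.58,0],0],[[0,0,0],0]])

```text
clock: 6.9
tcp_pos: [0.5974, -0.1335, 0.0839]
orientation: [-3.116, 0.393, -0.0]
contact_force: [0.8, 0.1, -0.1]
grip_width: -0.0001
```

jog_arm(plan=[[[0.16,0.58,0],0],[[0.16,0.58,0],0],[[0.16,0.58,0],0],[[0.16,0.58,0],0],[[0.16,0.58,0],0],[[0,0,0],0]])

```text
clock: 7.5
tcp_pos: [0.6054, -0.104, 0.0839]
orientation: [-3.116, 0.392, -0.0]
contact_force: [-0.8, 0.1, 0.2]
grip_width: -0.0003
```

jog_arm(plan=[[[0.1,0.38,0],0],[[0.1,0.38,0],0],[[0.1,0.38,0],0],[[0,0,0],0]])

```text
clock: 7.9
tcp_pos: [0.6083, -0.0934, 0.084]
orientation: [-3.116, 0.394, -0.0]
contact_force: [-0.4, 0.2, 0.1]
grip_width: -0.0001
```

jog_arm(plan=[[[0.05,0.2,0],0],[[0.05,0.2,0],0],[[0,0,0],0]])

```text
clock: 8.2
tcp_pos: [0.6091, -0.0901, 0.084]
orientation: [-3.117, 0.395, -0.0]
contact_force: [-0.1, -0.0, -0.5]
grip_width: -0.0002
```

jog_arm(plan=[[[0.05,0.2,0],0],[[0,0,0],0]])

```text
clock: 8.4
tcp_pos: [0.6093, -0.0886, 0.0839]
orientation: [3.116, -0.395, -0.001]
contact_force: [-1.0, -0.8, 1.3]
grip_width: 0.0002
```

jog_arm(plan=[[[0.05,0.2,0],0],[[0,0,0],0]])

```text
clock: 8.6
tcp_pos: [0.6093, -0.0883, 0.0839]
orientation: [3.114, -0.397, -0.002]
contact_force: [-2.7, -5.0, 1.8]
grip_width: 0.0002
```

jog_arm(plan=[[[0.05,0.2,0],0],[[0,0,0],0]])

```text
clock: 8.8
tcp_pos: [0.6092, -0.088, 0.0839]
orientation: [3.112, -0.399, -0.004]
contact_force: [-3.7, -8.3, 3.2]
grip_width: 0.0002
```

jog_arm(plan=[[[0.05,0.2,0],0],[[0,0,0],0]])

```text
clock: 9.0
tcp_pos: [0.6091, -0.0877, 0.084]
orientation: [3.11, -0.401, -0.005]
contact_force: [-5.8, -10.9, 6.0]
grip_width: 0.0
```

jog_arm(plan=[[[-0.26,-0.97,0],0],[[-0.26,-0.97,0],0],[[0,0,3],0],[[0,0,3],0],[[-2.6,3,0],0],[[-2.6,3,0],0],[[0,3,0],0],[[0,0,0],0]])

```text
clock: 9.8
tcp_pos: [0.5535, -0.0062, 0.1444]
orientation: [-3.115, 0.383, -0.001]
contact_force: [-0.1, 0.0, 0.7]
grip_width: 0.0004
```

jog_arm(plan=[[[0,0,-3],0],[[0,0,-3],0],[[0,0,0],0]])

```text
clock: 10.1
tcp_pos: [0.5518, -0.0121, 0.0809]
orientation: [3.116, -0.395, -0.009]
contact_force: [-0.7, 0.5, -0.2]
grip_width: 0.0004
```

jog_arm(plan=[[[0.5,-0.14,0.3],0],[[0.5,-0.14,0],0],[[0.5,-0.14,0],0],[[0.5,-0.14,0],0],[[0.5,-0.14,0],0],[[0.5,-0.14,0],0],[[0,0,0],0]])

```text
clock: 10.8
tcp_pos: [0.5847, -0.0204, 0.0871]
orientation: [-3.117, 0.396, -0.001]
contact_force: [0.2, 0.5, 0.1]
grip_width: 0.0001
```

jog_arm(plan=[[[0.3,-0.08,0],0],[[0,0,0],0]])

```text
clock: 11.0
tcp_pos: [0.5869, -0.021, 0.0869]
orientation: [3.117, -0.395, -0.0]
contact_force: [-0.2, 0.6, -0.2]
grip_width: -0.0001
```

jog_arm(plan=[[[0.2,-0.05,0],0],[[0,0,0],0]])

```text
clock: 11.2
tcp_pos: [0.5886, -0.0212, 0.0868]
orientation: [-3.117, 0.395, 0.001]
contact_force: [-0.8, 0.4, -0.0]
grip_width: 0.0001
```

jog_arm(plan=[[[0.2,-0.05,0],0],[[0,0,0],0]])

```text
clock: 11.4
tcp_pos: [0.5895, -0.0208, 0.0867]
orientation: [-3.116, 0.394, 0.005]
contact_force: [-5.1, 3.1, 3.2]
grip_width: 0.0001
```

jog_arm(plan=[[[-1.45,0.4,0],0],[[-1.45,0.4,0],0],[[0,0,3],0],[[0,0,3],0],[[0.3,3.9,0],0],[[0.4,3.9,0],0],[[0.4,3.8,0],0],[[0,0,0],0]])

```text
clock: 12.2
tcp_pos: [0.5733, 0.1095, 0.1476]
orientation: [-3.113, 0.381, -0.003]
contact_force: [-1.0, 0.6, 0.4]
grip_width: -0.0002
```

Run:
```python
from h import *
a=grab_frame("side")[165:265,220:340,::-1];b=grab_frame("top")[190:270,225:325,::-1]
a=cv2.resize(a,(360,300),interpolation=2);b=cv2.resize(b,(440,352),interpolation=2)
a=cv2.copyMakeBorder(a,0,52,0,0,0)
cv2.imwrite("pics/d3.png",np.hstack([a,b]))
```

```text
(no output)
```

View pics/d3.png

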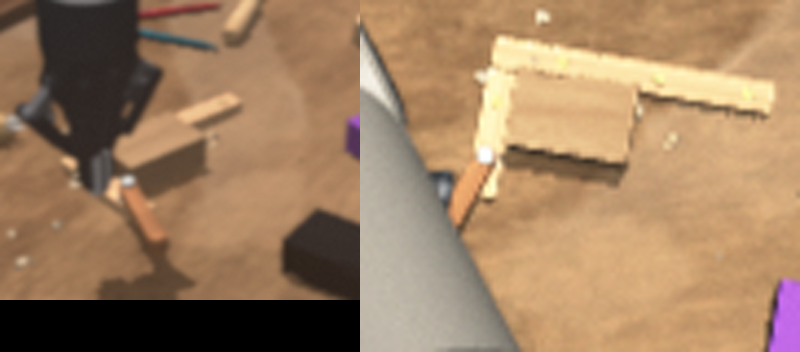

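Block is home: its left end is against the end bar (left edge ~505,80–505,150) and its far side is flush on the far bar. The button has not moved, and the fingers are on its outer side. Descending.

jog_arm(plan=[[[0,0,-3],0],[[0,0,-3.2],0],[[0,0,0],0],[[0,0,0],0]])

```text
clock: 12.7
tcp_pos: [0.5728, 0.1006, 0.085]
orientation: [3.115, -0.398, -0.002]
contact_force: [0.3, 0.2, 0.4]
grip_width: -0.0002
```

jog_arm(plan=[[[-0.2,-0.6,0],0],[[-0.2,-0.6,0],0],[[-0.15,-0.6,0],0],[[-0.5,-0.5,0],0],[[-0.5,-0.5,0],0],[[-0.5,-0.5,0],0],[[-0.34,-0.78,0],0],[[-0.34,-0.78,0],0],[[-0.34,-0.78,0],0],[[0,0,0],0]])

```text
clock: 13.7
tcp_pos: [0.5414, 0.0437, 0.0848]
orientation: [3.115, -0.398, -0.002]
contact_force: [-0.3, 0.1, 0.3]
grip_width: 0.0004
```

jog_arm(plan=[[[0,-0.84,0],0],[[0,-0.84,0],0],[[0,-0.84,0],0],[[0.33,-0.78,0],0],[[0.33,-0.78,0],0],[[0.33,-0.78,0],0],[[0.5,-0.5,0],0],[[0.5,-0.5,0],0],[[0,0,0],0]])

```text
clock: 14.6
tcp_pos: [0.563, -0.0139, 0.085]
orientation: [3.116, -0.397, 0.001]
contact_force: [0.5, 0.3, -0.2]
grip_width: 0.0
```

jog_arm(plan=[[[0.25,-0.07,0],0],[[0.25,-0.07,0],0],[[0.2,-0.05,0],0],[[0,0,0],0]])

```text
clock: 15.0
tcp_pos: [0.5694, -0.0147, 0.085]
orientation: [-3.117, 0.395, -0.001]
contact_force: [0.1, 0.8, -0.6]
grip_width: 0.0001
```

jog_arm(plan=[[[0.15,-0.04,0],0],[[0,0,0],0]])

```text
clock: 15.2
tcp_pos: [0.5707, -0.0152, 0.085]
orientation: [-3.117, 0.395, -0.0]
contact_force: [-0.9, -0.1, -0.5]
grip_width: -0.0001
```

jog_arm(plan=[[[0.15,-0.04,0],0],[[0,0,0],0]])

```text
clock: 15.4
tcp_pos: [0.5721, -0.0156, 0.0849]
orientation: [3.117, -0.395, -0.0]
contact_force: [-0.5, -0.4, 0.5]
grip_width: 0.0003
```

jog_arm(plan=[[[0.15,-0.04,0],0],[[0,0,0],0]])

```text
clock: 15.6
tcp_pos: [0.5724, -0.0158, 0.0847]
orientation: [3.116, -0.395, -0.004]
contact_force: [-5.7, 0.6, 2.6]
grip_width: 0.0001
```

jog_arm(plan=[[[0.15,-0.04,0],0],[[0,0,0],0]])

```text
clock: 15.8
tcp_pos: [0.5727, -0.0159, 0.0845]
orientation: [3.116, -0.394, -0.008]
contact_force: [-8.5, 1.8, 6.2]
grip_width: -0.0001
```

Firm stop. Backing off, lifting clear and checking.

jog_arm(plan=[[[-1.0,0.28,0],0],[[-1.5,0.4,0],0],[[-0.5,0.15,0],0],[[0,0,4],0],[[0,0,5],0],[[0,-5,3],0],[[-1,-5,0],0],[[-1,-5,0],0],[[-1,-5,0],0],[[0,0,0],0]])

```text
clock: 16.8
tcp_pos: [0.5134, -0.2071, 0.2011]
orientation: [3.109, -0.413, 0.002]
contact_force: [0.6, -0.2, -0.3]
grip_width: 0.0002
```

Run:
```python
from h import *
print(get_obs()['tcp_pos'])
a=grab_frame("side")[165:265,220:340,::-1];b=grab_frame("top")[190:270,225:325,::-1]
a=cv2.resize(a,(360,300),interpolation=2);b=cv2.resize(b,(440,352),interpolation=2)
a=cv2.copyMakeBorder(a,0,52,0,0,0)
cv2.imwrite("pics/d4.png",np.hstack([a,b]))
```

```text
[ 0.51338451 -0.20709514  0.20107718]
```

View pics/d4.png

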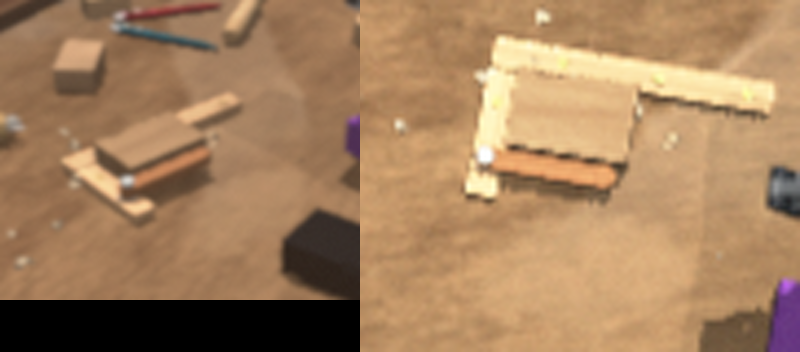

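Block sits in the corner with the button lying parallel across its near side (485,155 to 615,178), and the arm is clear. Handing in.

```bash
python3 -c "
from bench import *
print(hand_in())"
```

```text
the job is handed in; nothing more can be done
None
```

The sanding block is in the inside corner of the stop, and the turn-button is round against its stop, across the block's near side. I handed the job in at about 17 s; the limit was 54 s.

- **Block:** I pushed its long side flat against the far bar with two spread fingertips. Closed fingers then pushed its end up to the end bar, and a light push on the near side seated it again. It was never gripped or lifted. Contact forces stayed at about 14 N or less.
- **Turn-button:** I swept it round with a fingertip until it met its stop, at about 11 N.
- **Last checks:** The final pictures show the block flush on both bars and the button lying parallel along its near side. The arm was clear and touching nothing. By the fingertip positions, the block was home to within about 1 mm and the button reached its expected end position.
- **One disagreement:** My first camera estimate of the corner was about 3 mm too near the robot, and the pivot measurement hinted at the same error. I corrected it from the first contact with the bar, and the later contacts agreed.
- **Other things:** None of the other objects were touched on purpose. The last crops show only some of them, and I did not check the rest in a full picture afterwards.

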